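# Cover the loaf cake and snap the four clips in opposite-corner order

## Task

Set the clear cover over the loaf cake so that it sits flat inside the tray's rim, lowering it gently and not dropping it, and let go of it. Then, with the other two still open, snap down one red clip and the one diagonally opposite, and after that the remaining two, so that all four are fully shut over the cover's flange. Leave the mug, the jar and the pepper mill where they are.

Things in the scene. Friction and masses are not known exactly. Their poses are not given: they have to be found in the camera images.
- tray: White cake tray fixed to the dark counter, 226 (x) x 168 (y) x 30 mm. Origin: centre of its underside, on the counter; x along its long side, z up; same after a half turn. A loaf cake (130 x 66 mm, top at z = 84) stands in its middle. Each long side (+y, -y) has two red clips, at x = +60 and -60 mm, hinged on white ears that reach out to y = +/-100 mm.
- deck (a point): Centre of the tray's flat deck, 30 mm above tray's origin, same axes (hidden under the cake). The cover's foot belongs on this deck, inside a low rim (top 9 mm over the deck) that leans outwards and leaves the flange 3 to 4 mm of play on every side.
- cover: Loose cover, about 0.35 kg: clear hollow box, wide clear top, white flange. Origin: centre of its underside; x along its long side, z up; same after a half turn, goes on either way round. Flange 196 (x) x 136 (y) x 8 mm; box 160 x 100 (inside 154 x 94, 85 deep); top plate with white edge 200 x 180, z = 84 to 90. Seated: origin at the deck's centre, x along the tray's x.
- bar (a point): Centre of the red grip bar over the cover, 123 mm above the cover's origin, same axes. Bar 100 (x) x 14 (y) x 14 mm, 27 mm of free air between it and the top plate, on two posts 80 mm apart; grip it across y. Seated, it is 153 mm above the counter.
- clip_a (a joint): Angle (rad) of the red clip at the tray's +x, +y corner (diagonals: a-c, b-d). About 0 = open, upright; 1.5 (its stop) = shut, level over the cover's flange. Hinge line along tray x at tray y = +92, z = 43 mm. Over-centre spring: push the free end towards the cover and down (up to 0.17 N m, some 5 N); past about 1.2 it snaps shut and stays.
- clip_b (a joint): Angle (rad) of the red clip at the tray's +x, -y corner (diagonals: a-c, b-d). About 0 = open, upright; 1.5 (its stop) = shut, level over the cover's flange. Hinge line along tray x at tray y = -92, z = 43 mm. Over-centre spring: push the free end towards the cover and down (up to 0.17 N m, some 5 N); past about 1.2 it snaps shut and stays.
- clip_c (a joint): Angle (rad) of the red clip at the tray's -x, -y corner (diagonals: a-c, b-d). About 0 = open, upright; 1.5 (its stop) = shut, level over the cover's flange. Hinge line along tray x at tray y = -92, z = 43 mm. Over-centre spring: push the free end towards the cover and down (up to 0.17 N m, some 5 N); past about 1.2 it snaps shut and stays.
- clip_d (a joint): Angle (rad) of the red clip at the tray's -x, +y corner (diagonals: a-c, b-d). About 0 = open, upright; 1.5 (its stop) = shut, level over the cover's flange. Hinge line along tray x at tray y = +92, z = 43 mm. Over-centre spring: push the free end towards the cover and down (up to 0.17 N m, some 5 N); past about 1.2 it snaps shut and stays.
- clip_a_end (a point): Middle of the free end of clip_a, a red plate 44 mm wide (along tray x), 6 thick, 36 from hinge line to here. Shut: here tray y = +56, z = 46 mm, its upper face at z = 49. The seated cover's top plate overhangs the clips out to tray y = +90 at z = 114 to 120: reach in beneath its edge from outside with a tool that leans outwards, about 40 degrees.
- clip_b_end (a point): Middle of the free end of clip_b, a red plate 44 mm wide (along tray x), 6 thick, 36 from hinge line to here. Shut: here tray y = -56, z = 46 mm, its upper face at z = 49. The seated cover's top plate overhangs the clips out to tray y = -90 at z = 114 to 120: reach in beneath its edge from outside with a tool that leans outwards, about 40 degrees.
- clip_c_end (a point): Middle of the free end of clip_c, a red plate 44 mm wide (along tray x), 6 thick, 36 from hinge line to here. Shut: here tray y = -56, z = 46 mm, its upper face at z = 49. The seated cover's top plate overhangs the clips out to tray y = -90 at z = 114 to 120: reach in beneath its edge from outside with a tool that leans outwards, about 40 degrees.
- clip_d_end (a point): Middle of the free end of clip_d, a red plate 44 mm wide (along tray x), 6 thick, 36 from hinge line to here. Shut: here tray y = +56, z = 46 mm, its upper face at z = 49. The seated cover's top plate overhangs the clips out to tray y = +90 at z = 114 to 120: reach in beneath its edge from outside with a tool that leans outwards, about 40 degrees.
- mug: Blue mug, 80 mm across, 92 mm high, beyond the work. Origin: centre of its underside. A bystander.
- jar: Amber glass jar with a steel lid, 84 mm across, 115 mm high, at the left edge of the work. Origin: centre of its underside. A bystander.
- mill: Dark wooden pepper mill, 56 mm across, 155 mm high, beyond the work. Origin: centre of its underside. A bystander.

How it is judged:
On the way, in this order (a step that is already met when the one before it is completed fails the run):
1. the cover sits flat inside the tray's rim, let go, with all four clips open (horizontal distance between cover and tray below 0.007 m and z of cover in the frame of tray between 0.026 and 0.0335 m and angle between cover's own z axis and vertical below 0.04 rad and angle between the x axis of cover and the x axis of tray, either way round below 0.08 rad and contact force between the fingers and cover below 0.2 N and value of joint each of clip_a, clip_b, clip_c, clip_d below 0.7 rad), for 0.2 s.
2. one clip and the one diagonally opposite are shut while the other two are still open (((value of joint each of clip_a, clip_c above 1.43 rad and value of joint each of clip_b, clip_d below 0.7 rad) or (value of joint each of clip_b, clip_d above 1.43 rad and value of joint each of clip_a, clip_c below 0.7 rad))), for 0.2 s.
3. all four clips are shut (value of joint each of clip_a, clip_b, clip_c, clip_d above 1.43 rad), for 0.2 s.
At the end, for the whole second after the job is handed in: The cover sits flat on the tray's deck inside the rim (centred within 7 mm, its foot 26 to 33.5 mm above the tray's underside, tilted less than 0.04 rad, long sides parallel within 0.08 rad), released and at rest, and all four clips are shut (each over 1.43 rad) (all of step 3 and horizontal distance between cover and tray below 0.007 m and z of cover in the frame of tray between 0.026 and 0.0335 m and angle between cover's own z axis and vertical below 0.04 rad and angle between the x axis of cover and the x axis of tray, either way round below 0.08 rad and contact force between the fingers and cover below 0.2 N and linear speed of cover below 0.02 m/s); the robot touches nothing.
It fails at once if the cover is dropped or slammed onto the tray (faster than 0.4 m/s within 25 mm of its seat) (distance between cover and tray below 0.055 m and linear speed of cover above 0.4 m/s).
It fails at once if the mug is moved more than 30 mm or tipped (distance of mug from where it was at the start of the episode above 0.03 m or angle between mug's own z axis and vertical above 0.3 rad).
It fails at once if the jar is moved more than 30 mm or tipped (distance of jar from where it was at the start of the episode above 0.03 m or angle between jar's own z axis and vertical above 0.3 rad).
It fails at once if the mill is moved more than 30 mm or tipped (distance of mill from where it was at the start of the episode above 0.03 m or angle between mill's own z axis and vertical above 0.3 rad).
It also fails if it takes over 72 s, if anything falls off the work surface, if the arm or the gripper's body presses on something with over 40 N, if the wrist force passes 120 N, or if a joint passes its speed limit or range.

## Robot

A 6-joint arm with a two-finger parallel gripper is mounted at the origin on the work surface. World frame = base frame: x ahead of the robot, y to its left, z up, the work surface at z = 0. Lengths are in m, angles in rad, forces in N, time in s.
With the tool pointing down it reaches from about 0.4 to 0.825 m from the base axis. Payload 7 kg.
Tool frame: the origin (TCP) lies at the very end of the fingers, on their centre line; the grasp point (between the pads) lies 19 mm behind it (ctrl.grip_depth is the distance from the TCP to the grasp point, in m); z points along the fingers, y is the line along which they close (so a half turn about z gives the same grasp; the last joint's range is limited). The gripper opens to 88 mm and grips with 3 to 60 N. Pads are 19 mm wide; open, the fingers measure 130 mm over their backs; the gripper's body (78 mm by 193 mm) begins 47 mm behind the grasp point.
Start: joints at [-1, 0.359, 0.012, 0, -1.224, -0.288], TCP at [0.188, -0.648, 0.227] pointing down, gripper open.
Joint ranges: [-3.07, 3.07], [-1.43, 2.12], [-1.02, 1.25], [-3.03, 1.67], [-3.05, -0], [-3.03, 3.03]. Speed limits (rad/s): [2.39, 2.39, 3.01, 3.14, 3.14, 3.14].

## Interface

Orientations are given as a unit quaternion [x, y, z, w].
In Python, from cell import ctrl gives the robot as it stands. The module is installed in compiled form; this text tells all that it offers.
- The arm moves only by the tool apply_moves, never from a script. Its argument "targets" is a list of rows, each a list of 7 numbers: the closure, from 0 (fully open) to 1 (shut), then the shift along the world's x, y, z as a fraction of full scale, then the turn, a rotation vector about the world's x, y, z as a fraction of full scale. A call has 1 to 10 rows; each row shifts and turns the commanded pose from where the row before left it; what a row does not reach is not made up. Full scale, the value 1, is 0.5 m for a shift and 90 degrees for a turn. A row lasts 1/10 s, in which the tool goes at most 50 mm and 8.59 degrees, less where a joint would pass 70% of its speed; a pose out of reach is approached as far as the arm can. A call with a number of a shift or a turn outside -1 to 1 is refused whole. A call with a gripper value outside its range is refused whole. The fingers move at their own pace and stop on an object; "grip_force" is the grip in N (left out, the last holds). Time passes only in rows, so rows that do not move let the fingers close. It gives the time, the measured TCP pose, the force, the opening and the grip force at its end, in the units of the state.
- ctrl.state(): the state, without advancing time (a new reading comes with each control period).
- ctrl.snapshot(name): name is "side" or "top" or "wrist"; returns (picture, depth): 400x640x3 uint8, red, green, blue; 400x640 float32, m along the optical axis (not along the pixel's ray), 0 where there is no reading.
- ctrl.calibration(name): a dict with "K" (3x3 intrinsics, pixels), "extrinsics" (4x4, takes a point from camera to world coordinates). Camera axes: x right, y up, looking along -z (the intrinsics and any distortion apply to the point x, -y, -z); pixel columns grow to the right and rows downward; lengths in m; the calibration is good to about 2 mm. The wrist camera is an equidistant fisheye: a pixel r from the principal point sees the ray r / f radians off the axis. A picture is of the moment at which its call begins: read the wrist's pose just before it. calibration takes no time and is no camera call; for the wrist camera it gives the pose at the moment of the call.
- ctrl.sign_off(): hands the job in; it is judged then, once.
Trained networks look in the newest picture that a camera, given by its name, has taken for a name from the list of things; names that differ only in an ending like _2 or _b are one class to them, and where a whole thing is asked for, a point or a joint stands for the part that bears it (a point fixed in the world has none). Each returns a list of dicts, best first, with "score" (0 to 1); they miss things now and then, are a little off and sometimes report something else, mostly with a low value. They report only what shows in the picture. A call takes as long as a camera call.
- ctrl.masks_of(target, camera): "pixels" (400x640 bool, what is visible of it) and "centre" ([column, row] as shares, 0 to 1, of the picture: columns of its width, rows of its height, amid what is visible of it).
- ctrl.tip_of(target, camera): "centre" ([column, row] as shares, 0 to 1, of the picture: columns of its width, rows of its height: a listed point, or the origin of a listed thing).
The state is a dict: "t": time; "joint_pos": joint angles; "joint_vel": joint speeds; "joint_torque": joint torques, N m; "position": TCP position; "eef_rot": TCP orientation; "contact_force": force on the tool from outside, world axes, zero at the start; "moment": the same for the moment, N m; "grip_width": finger opening in m; "finger_force": force on a finger pad.
Only numpy, scipy, OpenCV 4.12 (cv2) and the standard library are available. Lean on these libraries where they do the work, as an engineer would, in place of code of your own. Each camera call takes 0.05 s, during which the arm holds its last target. There are 200 camera calls.

## Working session

There is one attempt and no reset: what is moved stays moved. The work goes in short steps, Python scripts to look and compute and a tool call to move; the robot and the scene stay as the last step left them, time stands still between calls to the robot, and variables do not carry over. Pictures are saved under pics/ and viewed, at most 10 in all, crops included, and the job is handed in when it is done.

Besides the shell and the picture viewer there is one more tool, called after "Request:" as a command line: name --pt "numbers of a row" for each row, then --argument value for the rest. apply_moves: Moves the arm, as the interface text tells. Shift numbers are shares of 0.5 m and turn numbers shares of 90 degrees, none past 1 either way. Its arguments: {"type":"object","properties":{"targets":{"type":"array"},"grip_force":{"type":"number"}},"required":["targets"]}

```bash
mkdir -p pics; python3 - <<'E'
from cell import ctrl
import cv2,numpy as np
s=ctrl.state();print(s['t'],s['position'],s['eef_rot'],s['grip_width'])
a,da=ctrl.snapshot('side');b,db=ctrl.snapshot('top')
np.savez('s0.npz',a=a,da=da,b=b,db=db)
cv2.imwrite('pics/side0.png',a[...,::-1]);cv2.imwrite('pics/top0.png',b[...,::-1])
for c in('side','top'):
    k=ctrl.calibration(c);print(c,k['K'],k['extrinsics'],[x for x in k if x not in('K','extrinsics')])
    for n in('tray','cover','bar','clip_a_end','mug','jar','mill'):
        print(n,[(np.round(r['centre']*np.array([640,400]),1),round(r['score'],2)) for r in ctrl.tip_of(n,c)][:5])
E
```

```text
0.0 [ 0.18817824 -0.64774595  0.22563178] [-1.40865183e-01  9.90028447e-01  7.97939574e-04 -1.96279256e-04] 0.08768949727544276
side [[361.66449897   0.         315.83346948]
 [  0.         361.66449897 202.61373698]
 [  0.           0.           1.        ]] [[-0.80897879  0.35607311 -0.46772348  0.10062731]
 [-0.58745801 -0.46111084  0.66503374  0.82758343]
 [ 0.02112827  0.8127661   0.58220689  0.71152014]
 [ 0.          0.          0.          1.        ]] []
tray [(array([374.8, 197.7]), 0.6), (array([344.8, 178.6]), 0.37)]
cover [(array([311.4, 243.5]), 0.89)]
bar [(array([308.6, 206.3]), 0.73)]
clip_a_end [(array([343.9, 181.2]), 0.43), (array([377.2, 188.8]), 0.3)]
mug [(array([327.8, 169.8]), 0.97)]
jar [(array([245.7, 326.1]), 0.81), (array([313.3, 241.3]), 0.65)]
mill [(array([375.5, 189.8]), 0.74), (array([268.9, 207.3]), 0.6)]
top [[381.38678999   0.         317.95803233]
 [  0.         381.38678999 201.01464345]
 [  0.           0.           1.        ]] [[ 0.01279258  0.99940144 -0.03214193  0.55792842]
 [-0.99985618  0.01242724 -0.01154047  0.11447319]
 [-0.01113413  0.03228494  0.99941669  1.14478444]
 [ 0.          0.          0.          1.        ]] []
tray []
cover [(array([300. , 209.3]), 0.59)]
bar [(array([297.2, 215.4]), 0.89)]
clip_a_end [(array([386.5, 197.1]), 0.54)]
mug [(array([424.4, 145.8]), 0.96), (array([451.2, 215. ]), 0.68)]
jar [(array([190.4, 225.1]), 0.59)]
mill [(array([318.3, 139.9]), 0.62)]
```

View pics/side0.png

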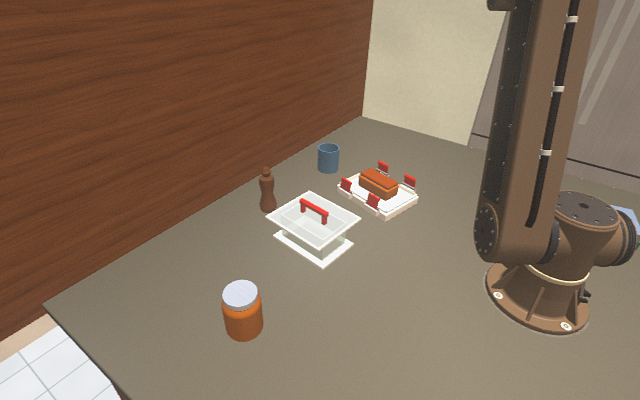

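View pics/top0.png

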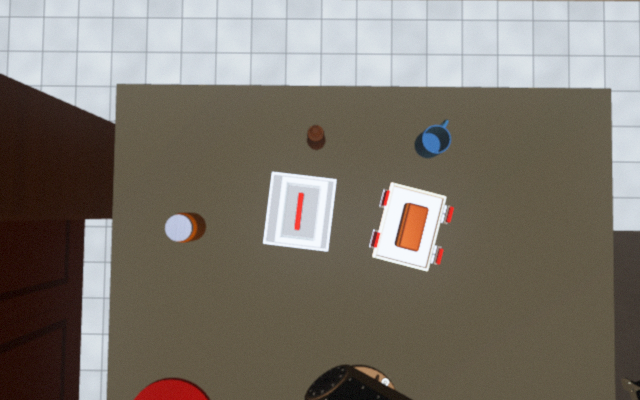

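The side view shows the cover (about 313,225), the tray with the cake (378,190), and the mug, mill and jar. In the top view the cover's bar is at (298,211) and the tray is at (410,226), turned a little.

```bash
cat > h.py <<'E'
import numpy as np,cv2
from cell import ctrl
def cloud(d,cam,k=None):
    k=k or ctrl.calibration(cam);K=k['K'];E=np.array(k['extrinsics'])
    v,u=np.mgrid[0:400,0:640]
    p=np.stack([(u-K[0,2])/K[0,0]*d,-(v-K[1,2])/K[1,1]*d,-d],-1)
    return p@E[:3,:3].T+E[:3,3]
def hsv(a): return cv2.cvtColor(a,cv2.COLOR_RGB2HSV).astype(int)
def red(a):
    h=hsv(a);return ((h[...,0]<5)|(h[...,0]>174))&(h[...,1]>170)&(h[...,2]>110)
def rect(p): 
    r=cv2.minAreaRect((p[:,:2]*1000).astype(np.float32));return r
E
python3 - <<'E'
from h import *
s=np.load('s0.npz')
for c,i,d in(('top','b','db'),('side','a','da')):
    P=cloud(s[d],c);im=s[i];H=hsv(im)
    r=red(im)&(s[d]>0)&(P[...,0]>.3)
    n,l,st,_=cv2.connectedComponentsWithStats(r.astype(np.uint8))
    for j in range(1,n):
        if st[j,4]>8:
            q=P[l==j];print(c,'red',st[j],q.mean(0).round(4),q[:,2].min().round(3),q[:,2].max().round(3),rect(q))
    w=(H[...,1]<45)&(H[...,2]>150)&(s[d]>0)&(P[...,0]>.3)&(P[...,0]<.85)&(abs(P[...,1])<.3)
    n,l,st,_=cv2.connectedComponentsWithStats(w.astype(np.uint8))
    for j in range(1,n):
        if st[j,4]>60:
            q=P[l==j];print(c,'white',st[j],q.mean(0).round(4),np.percentile(q[:,2],[1,20,50,80,99]).round(3),rect(q))
    o=(H[...,0]>5)&(H[...,0]<16)&(H[...,1]>150)&(P[...,2]>.07)&(P[...,2]<.1)&(P[...,1]<.05)&(P[...,0]<.75)&(P[...,0]>.3)
    q=P[o];print(c,'cake',len(q),q.mean(0),rect(q))
for nme in('cover','bar','tray'):
  pass
E
```

```text
top red [383 191   6  14  41] [ 0.6039 -0.0615  0.0797] 0.073 0.085 ((604.3463745117188, -61.92845916748047), (7.32781982421875, 38.572669982910156), 76.3410873413086)
top red [295 193   8  36 141] [0.5636 0.1773 0.1317] 0.127 0.138 ((564.5640258789062, 177.11997985839844), (10.562060356140137, 94.1903305053711), 83.87175750732422)
top red [447 207   7  15  60] [ 0.5606 -0.2438  0.0691] -0.003 0.086 ((560.8567504882812, -254.69021606445312), (36.7767333984375, 49.311031341552734), 75.7700424194336)
top red [374 233   5  14  41] [ 0.4871 -0.0357  0.0807] 0.076 0.085 ((487.14764404296875, -36.254310607910156), (7.884221076965332, 37.643070220947266), 75.60401916503906)
top red [436 249   7  15  57] [ 0.4431 -0.2147  0.0697] -0.004 0.084 ((442.2867126464844, -224.49046325683594), (37.49718475341797, 39.53712844848633), 82.56480407714844)
top white [ 263  171   74   81 4630] [0.5635 0.1775 0.0877] [0.    0.089 0.091 0.092 0.095] ((564.1199951171875, 183.09988403320312), (199.2550506591797, 221.30076599121094), 83.72370910644531)
top white [ 372  182   76   90 3497] [ 0.5226 -0.1403  0.03
[... 1164 characters left out ...]
] [ 0.5832 -0.1052  0.0331] [0.002 0.03  0.031 0.037 0.064] ((599.5501098632812, -125.50052642822266), (61.620567321777344, 254.12545776367188), 41.05805587768555)
side white [377 182  42  34 586] [ 0.4434 -0.1235  0.032 ] [0.002 0.029 0.031 0.037 0.046] ((446.32110595703125, -151.15489196777344), (95.181640625, 246.63351440429688), 2.148754358291626)
side white [ 265  190   97   79 3796] [0.5515 0.1921 0.0678] [0.001 0.017 0.089 0.091 0.093] ((607.1210327148438, 122.08910369873047), (287.175048828125, 294.3757629394531), 84.1490478515625)
side cake 411 [ 0.52174586 -0.12754725  0.08168112] ((525.4421997070312, -132.70343017578125), (60.34258270263672, 127.07723236083984), 75.97037506103516)
```

Request:
apply_moves --pt "0 0.052 0.08 0.02 0 0 -0.025" --pt "0 0.052 0.08 0.02 0 0 -0.025" --pt "0 0.052 0.08 0.02 0 0 -0.025" --pt "0 0.052 0.08 0.02 0 0 -0.025" --pt "0 0.052 0.08 0.02 0 0 -0.025" --pt "0 0.052 0.08 0.02 0 0 -0.025" --pt "0 0.052 0.08 0 0 0 -0.025" --pt "0 0.052 0.08 0 0 0 -0.025" --pt "0 0.052 0.08 0 0 0 -0.025" --pt "0 0.052 0.08 0 0 0 -0.025"

```text
t: 1.8
position: [0.449, -0.2464, 0.2871]
eef_rot: [0.056, 0.998, -0.0, 0.001]
contact_force: [1.3, -0.8, -0.5]
grip_width: 0.0877
finger_force: 0.0
```

Request:
apply_moves --pt "0 0.04 0.08 0 0 0 0" --pt "0 0.04 0.08 0 0 0 0" --pt "0 0 0 0 0 0 0" --pt "0 0 0 0 0 0 0"

```text
t: 2.2
position: [0.4887, -0.1671, 0.2866]
eef_rot: [0.054, 0.999, -0.0, -0.0]
contact_force: [-0.7, -0.0, -0.8]
grip_width: 0.0876
finger_force: 0.0
```

```bash
cat >> h.py <<'E'
from scipy.spatial.transform import Rotation as R
def pr():
    s=ctrl.state();M=R.from_quat(s['eef_rot']).as_matrix()
    print('t',round(s['t'],2),'p',np.round(s['position'],4),'yawY',round(np.degrees(np.arctan2(M[1,1],M[0,1])),2),'z',M[:,2].round(3),'y',M[:,1].round(3),'j',np.round(s['joint_pos'],2),'F',np.round(s['contact_force'],1),'w',round(s['grip_width'],4),np.round(s['finger_force'],2))
    return s,M
def wcloud(d,k):
    K=k['K'];E=np.array(k['extrinsics']);v,u=np.mgrid[0:400,0:640]
    x=u-K[0,2];y=v-K[1,2];r=np.hypot(x,y)+1e-9;t=r/K[0,0];m=np.tan(t)*d
    p=np.stack([x/r*m,-y/r*m,-d],-1)
    return p@E[:3,:3].T+E[:3,3]
E
python3 - <<'E'
from h import *
pr()
k=ctrl.calibration('wrist');a,d=ctrl.snapshot('wrist');print(k['K'],k['extrinsics'])
np.savez('w1.npz',a=a,d=d,K=k['K'],E=k['extrinsics']);cv2.imwrite('pics/w1.png',a[...,::-1])
P=wcloud(d,k);r=red(a)&(d>0)
n,l,st,_=cv2.connectedComponentsWithStats(r.astype(np.uint8))
for j in range(1,n):
    if st[j,4]>15: q=P[l==j];print('red',st[j],q.mean(0).round(4),q[:,2].min().round(3),q[:,2].max().round(3),rect(q))
H=hsv(a)
o=(H[...,0]>5)&(H[...,0]<16)&(H[...,1]>150)&(P[...,2]>.07)&(P[...,2]<.1)&(P[...,1]<.05)&(P[...,0]<.75)&(P[...,0]>.3)
print('cake',rect(P[o]))
E
```

```text
t 2.2 p [ 0.4887 -0.1671  0.2866] yawY 83.85 z [-0. -0. -1.] y [ 0.107  0.994 -0.   ] j [ 0.05  0.06 -0.23  0.   -1.28 -1.73] F [-0.7 -0.  -0.8] w 0.0876 0.0
[[309.70691629   0.         319.64615718]
 [  0.         309.70691629 201.13391368]
 [  0.           0.           1.        ]] [[ 0.10695325 -0.9576062  -0.26749086  0.41629193]
 [ 0.99426326  0.10267106  0.02998699 -0.15920706]
 [-0.00125215 -0.26916354  0.96309367  0.44572565]
 [ 0.          0.          0.          1.        ]]
red [273 129  11  36 239] [ 0.446  -0.213   0.0786] 0.001 0.082 ((444.613037109375, -217.49813842773438), (18.036243438720703, 42.9320068359375), 74.30603790283203)
red [416 150  13  35 238] [ 0.4882 -0.0392  0.0782] 0.065 0.082 ((488.7123107910156, -39.19059371948242), (9.025425910949707, 42.853302001953125), 76.84591674804688)
red [564 183  15  50 306] [0.5498 0.1766 0.1301] 0.127 0.133 ((551.1963500976562, 177.30380249023438), (14.223075866699219, 70.85636138916016), 83.82859802246094)
red [265 224   9  31 209] [ 0.5618 -0.2412  0.0793] 0.075 0.082 ((562.2137451171875, -241.54881286621094), (8.61732292175293, 43.46125411987305), 76.3404769897461)
cake ((524.6846313476562, -138.9425048828125), (63.85263442993164, 124.76162719726562), 76.36003112792969)
```

View pics/w1.png

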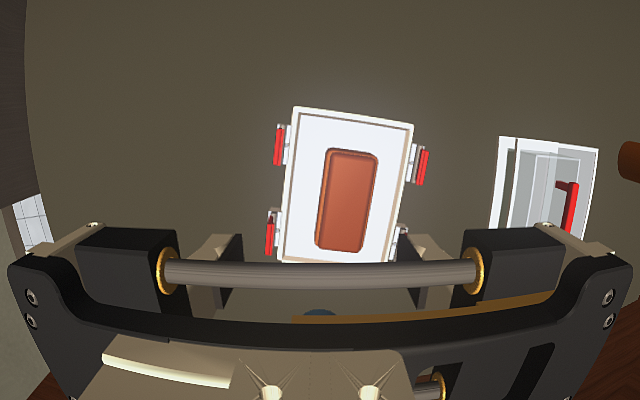

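Looking back from the wrist, it shows the tray between columns 283 and 413, the cake at (347,200), three clips, and the cover at the right. I'll take a finer rim fit from the saved pictures.

```bash
python3 - <<'E'
from h import *
w=np.load('w1.npz');s=np.load('s0.npz')
for n,a,P in(('wrist',w['a'],wcloud(w['d'],w)),('top',s['b'],cloud(s['db'],'top'))):
    H=hsv(a);z=P[...,2]
    m=(H[...,1]<60)&(H[...,2]>120)&(z>.024)&(z<.046)
    for yaw in(-13,-13.5,-14,-14.5):
        c,si=np.cos(np.radians(yaw)),np.sin(np.radians(yaw))
        q=P[...,:2]-[.525,-.139];X=q[...,0]*c+q[...,1]*si;Y=-q[...,0]*si+q[...,1]*c
        k=m&(abs(X)<.13)&(abs(Y)<.095);e=[]
        for i in np.arange(-.1,.1,.01):
            b=k&(X>i)&(X<i+.01)&(abs(i+.005)<.105)&(abs(abs(i+.005)-.06)>.03)
            if b.sum()>10:
                y=Y[b];e.append((i+.005,np.percentile(y,1),np.percentile(y,99)))
        e=np.array(e);f=[]
        for i in np.arange(-.07,.07,.01):
            b=k&(Y>i)&(Y<i+.01)
            if b.sum()>8: f.append((i,np.percentile(X[b],1),np.percentile(X[b],99)))
        f=np.array(f)
        print(n,yaw,'y-',np.median(e[:,1]).round(4),'slope',np.degrees(np.polyfit(e[:,0],e[:,1],1)[0]).round(2),'y+',np.median(e[:,2]).round(4),'slope',np.degrees(np.polyfit(e[:,0],e[:,2],1)[0]).round(2),'x',np.median(f[:,1]).round(4),np.median(f[:,2]).round(4))
E
```

```text
Traceback (most recent call last):
  File "h.py", line 19, in wcloud
    K=k['K'];E=np.array(k['extrinsics']);v,u=np.mgrid[0:400,0:640]
                        ~^^^^^^^^^^^^^^
KeyError: 'extrinsics is not a file in the archive'
```

```bash
cat > rim.py <<'E'
from h import *
w=np.load('w1.npz');s=np.load('s0.npz')
for n,a,P in(('wrist',w['a'],wcloud(w['d'],dict(K=w['K'],extrinsics=w['E']))),('top',s['b'],cloud(s['db'],'top'))):
    H=hsv(a);z=P[...,2]
    m=(H[...,1]<60)&(H[...,2]>120)&(z>.024)&(z<.046)
    for yaw in(-13.,-14):
        c,si=np.cos(np.radians(yaw)),np.sin(np.radians(yaw))
        q=P[...,:2]-[.525,-.139];X=q[...,0]*c+q[...,1]*si;Y=-q[...,0]*si+q[...,1]*c
        k=m&(abs(X)<.13)&(abs(Y)<.095);e=[]
        for i in np.arange(-.1,.1,.01):
            b=k&(X>i)&(X<i+.01)&(abs(i+.005)<.105)&(abs(abs(i+.005)-.06)>.03)
            if b.sum()>10:
                y=Y[b];e.append((i+.005,np.percentile(y,1),np.percentile(y,99)))
        e=np.array(e);f=[]
        for i in np.arange(-.07,.07,.01):
            b=k&(Y>i)&(Y<i+.01)
            if b.sum()>8: f.append((i,np.percentile(X[b],1),np.percentile(X[b],99)))
        f=np.array(f)
        print(n,yaw,'y-',np.median(e[:,1]).round(4),'slope',np.degrees(np.polyfit(e[:,0],e[:,1],1)[0]).round(2),'y+',np.median(e[:,2]).round(4),'slope',np.degrees(np.polyfit(e[:,0],e[:,2],1)[0]).round(2),'x',np.median(f[:,1]).round(4),np.median(f[:,2]).round(4))
E
python3 rim.py
```

```text
wrist -13.0 y- -0.0821 slope -0.92 y+ 0.0794 slope -2.51 x -0.1107 0.1031
wrist -14 y- -0.0823 slope 0.17 y+ 0.0793 slope -1.94 x -0.1102 0.1029
top -13.0 y- -0.078 slope -0.68 y+ 0.0848 slope -0.82 x -0.1141 0.1064
top -14 y- -0.0776 slope -0.14 y+ 0.0847 slope 0.25 x -0.1138 0.107
```

Request:
apply_moves --pt "0 0.0187 0.0861 0 0 0 0" --pt "0 0.0187 0.0861 0 0 0 0" --pt "0 0.0187 0.0861 0 0 0 0" --pt "0 0.0187 0.0861 0 0 0 0" --pt "0 0.0187 0.0861 0 0 0 0" --pt "0 0.0187 0.0861 -0.02 0 0 0" --pt "0 0.0187 0.0861 -0.03 0 0 0" --pt "0 0.0187 0.0861 -0.03 0 0 0" --pt "0 0 0 -0.05 0 0 0" --pt "0 0 0 0 0 0 0"

```text
t: 3.25
position: [0.5616, 0.1751, 0.2179]
eef_rot: [0.055, 0.998, -0.002, -0.003]
contact_force: [-1.1, -0.6, 0.2]
grip_width: 0.0877
finger_force: 0.0
```

```bash
cat >> h.py <<'E'
def reds(a,P,d,mn=15):
    r=red(a)&(d>0);n,l,st,_=cv2.connectedComponentsWithStats(r.astype(np.uint8))
    for j in range(1,n):
        if st[j,4]>mn: q=P[l==j];print('red',st[j],q.mean(0).round(4),q[:,2].min().round(3),q[:,2].max().round(3),rect(q))
def wlook(f):
    k=ctrl.calibration('wrist');a,d=ctrl.snapshot('wrist')
    np.savez(f+'.npz',a=a,d=d,K=k['K'],E=k['extrinsics']);cv2.imwrite('pics/%s.png'%f,a[...,::-1])
    return a,d,wcloud(d,k)
def cake(a,P):
    H=hsv(a);o=(H[...,0]>5)&(H[...,0]<16)&(H[...,1]>150)&(P[...,2]>.08)&(P[...,2]<.09)&(P[...,1]<.05)&(P[...,0]<.75)&(P[...,0]>.3)
    print('cake',rect(P[o]))
E
python3 - <<'E'
from h import *
pr();a,d,P=wlook('w2');reds(a,P,d)
E
```

```text
t 3.25 p [0.5616 0.1751 0.2179] yawY 83.67 z [-0.006 -0.003 -1.   ] y [ 0.11   0.994 -0.004] j [ 0.63  0.23 -0.19 -0.   -1.16 -2.31] F [-1.1 -0.6  0.2] w 0.0877 0.0
red [ 29 128   5  32 139] [ 0.4448 -0.2228  0.0715] 0.001 0.082 ((442.9007873535156, -265.6523742675781), (119.00639343261719, 53.02181625366211), 81.3388671875)
red [121 131   6  39 175] [ 0.4894 -0.0394  0.0779] 0.031 0.082 ((489.5719909667969, -55.92529296875), (43.73684310913086, 52.08949279785156), 78.2681655883789)
red [ 316  152   16  111 1673] [0.5625 0.1774 0.1308] 0.127 0.133 ((565.2354125976562, 177.2178192138672), (12.473723411560059, 97.20116424560547), 83.61402893066406)
red [ 35 212   8  28 105] [ 0.5655 -0.253   0.0713] 0.001 0.082 ((572.9976196289062, -299.35003662109375), (44.494476318359375, 140.17250061035156), 11.547138214111328)
```

Request:
apply_moves --pt "0 0.003 0.003 -0.06 0 0 0" --pt "0 0.002 0 -0.06 0 0 0" --pt "0 0 0 -0.06 0 0 0" --pt "0 0 0 -0.048 0 0 0" --pt "0 0 0 0 0 0 0" --pt "1 0 0 0 0 0 0" --pt "1 0 0 0 0 0 0" --pt "1 0 0 0 0 0 0" --pt "1 0 0 0 0 0 0" --pt "1 0 0 0 0 0 0" --grip_force 35

```text
t: 4.3
position: [0.5659, 0.1779, 0.1083]
eef_rot: [0.055, 0.998, 0.0, 0.0]
contact_force: [0.3, -0.7, 0.0]
grip_width: 0.0536
finger_force: 0.0
```

Request:
apply_moves --pt "1 0 0 0 0 0 0" --pt "1 0 0 0 0 0 0" --pt "1 0 0 0 0 0 0"

```text
t: 4.6
position: [0.5656, 0.1778, 0.1075]
eef_rot: [0.055, 0.998, -0.0, -0.0]
contact_force: [0.3, 0.3, -0.9]
grip_width: 0.029
finger_force: 0.0
```

```bash
python3 - <<'E'
from h import *
pr();a,d,P=wlook('w3');reds(a,P,d,100)
E
```

```text
t 4.6 p [0.5656 0.1778 0.1075] yawY 83.71 z [-0. -0. -1.] y [ 0.11   0.994 -0.   ] j [ 0.63  0.33 -0.33  0.   -0.91 -2.31] F [ 0.3  0.3 -0.9] w 0.029 0.0
red [ 48 137   6  53 212] [ 0.4885 -0.0369  0.0797] 0.076 0.082 ((489.1181640625, -38.160560607910156), (10.632533073425293, 44.39579391479492), 75.03330993652344)
red [ 304  169   29   94 2576] [0.5381 0.1803 0.1307] 0.128 0.133 ((539.339599609375, 179.9241180419922), (13.14561653137207, 46.3414306640625), 84.4200210571289)
red [307 290  25  25 623] [0.5853 0.1752 0.1308] 0.129 0.132 ((585.5719604492188, 175.1458740234375), (12.908345222473145, 16.900184631347656), 84.06614685058594)
```

Request:
apply_moves --pt "1 0 0 -0.006 0 0 0" --pt "1 0 0 0 0 0 0" --pt "1 0 0 0 0 0 0" --pt "1 0 0 0 0 0 0" --pt "1 0 0 0 0 0 0" --pt "1 0 0 0 0 0 0"

```text
t: 5.25
position: [0.5654, 0.1777, 0.1043]
eef_rot: [0.055, 0.998, -0.0, -0.0]
contact_force: [-0.8, -0.5, -4.1]
grip_width: 0.0136
finger_force: 35.0
```

Request:
apply_moves --pt "1 0 0 0.02 0 0 0" --pt "1 0 0 0.06 0 0 0" --pt "1 0 0 0.08 0 0 0" --pt "1 0 0 0.08 0 0 0" --pt "1 0 0 0.06 0 0 0" --pt "1 0 0 0.02 0 0 0" --pt "1 0 0 0 0 0 0"

```text
t: 5.95
position: [0.5661, 0.1781, 0.2664]
eef_rot: [0.055, 0.998, 0.001, 0.001]
contact_force: [-0.0, -0.3, -4.6]
grip_width: 0.0134
finger_force: 35.0
```

```bash
python3 - <<'E'
from h import *
pr();a,d,P=wlook('w4');reds(a,P,d,100)
E
```

```text
t 5.95 p [0.5661 0.1781 0.2664] yawY 83.7 z [ 0.003  0.002 -1.   ] y [0.11  0.994 0.002] j [ 0.63  0.2  -0.12 -0.   -1.25 -2.31] F [-0.  -0.3 -4.6] w 0.0134 35.0
red [139 125   5  34 148] [ 0.4892 -0.0378  0.0796] 0.076 0.082 ((489.0328063964844, -38.58277130126953), (9.552757263183594, 42.33988571166992), 77.71961212158203)
red [ 305  171   30   92 2626] [0.5376 0.181  0.2931] 0.289 0.295 ((539.0938110351562, 180.78506469726562), (13.223515510559082, 44.653221130371094), 83.77803802490234)
red [142 215   6  31 129] [ 0.6053 -0.0636  0.0797] 0.076 0.082 ((605.7657470703125, -64.19912719726562), (9.221453666687012, 42.55561447143555), 75.4673843383789)
red [307 290  26  25 645] [0.5833 0.176  0.2933] 0.291 0.296 ((583.73583984375, 175.82470703125), (13.080225944519043, 17.289400100708008), 84.75492095947266)
```

Request:
apply_moves --pt "1 -0.006 -0.04 0 0 0 -0.01" --pt "1 -0.01 -0.08 0 0 0 -0.01" --pt "1 -0.01 -0.08 0 0 0 -0.01" --pt "1 -0.01 -0.08 0 0 0 -0.01" --pt "1 -0.01 -0.08 0 0 0 -0.01" --pt "1 -0.01 -0.08 0 0 0 -0.01" --pt "1 -0.01 -0.08 0 0 0 -0.01" --pt "1 -0.01 -0.08 0 0 0 -0.01" --pt "1 -0.006 -0.036 0 0 0 -0.006" --pt "1 0 0 0 0 0 0"

```text
t: 7.0
position: [0.5226, -0.1429, 0.2624]
eef_rot: [0.124, 0.992, -0.0, -0.002]
contact_force: [-0.4, 0.0, -3.2]
grip_width: 0.0138
finger_force: 35.0
```

Request:
apply_moves --pt "1 0 0 0 0 0 0" --pt "1 0 0 0 0 0 0"

```text
t: 7.2
position: [0.5241, -0.14, 0.2635]
eef_rot: [0.122, 0.993, -0.0, -0.001]
contact_force: [0.4, 0.3, -2.8]
grip_width: 0.0136
finger_force: 35.0
```

```bash
python3 - <<'E'
from h import *
pr();a,d,P=wlook('w5');print('wrist');reds(a,P,d,60)
a,d=ctrl.snapshot('top');print('top');P=cloud(d,'top');reds(a,P,d,10);cv2.imwrite('pics/top5.png',a[...,::-1])
a,d=ctrl.snapshot('side');print('side');P=cloud(d,'side');reds(a,P,d,10);cv2.imwrite('pics/side5.png',a[...,::-1])
E
```

```text
t 7.2 p [ 0.5241 -0.14    0.2635] yawY 75.97 z [-0.002  0.    -1.   ] y [ 0.242  0.97  -0.   ] j [ 0.1   0.12 -0.22 -0.   -1.23 -1.92] F [ 0.4  0.3 -2.8] w 0.0136 35.0
wrist
red [ 305  172   29   91 2571] [ 0.4968 -0.1334  0.2904] 0.286 0.293 ((498.03961181640625, -133.70021057128906), (13.053380966186523, 44.12629699707031), 76.21562957763672)
red [307 290  26  25 641] [ 0.541  -0.1443  0.2904] 0.288 0.293 ((541.5354614257812, -144.5574188232422), (13.010510444641113, 17.92279624938965), 77.15929412841797)
top
red [383 191   6  14  44] [ 0.6044 -0.0614  0.0792] 0.072 0.084 ((604.2028198242188, -61.68662643432617), (7.5721116065979, 38.62008285522461), 75.05655670166016)
red [ 134  379   74   21 1065] [0.0329 0.5515 0.0174] 0.009 0.025 ((37.320411682128906, 552.4066772460938), (58.39223861694336, 213.76466369628906), 0.4756365120410919)
side
red [389 119  12   8  31] [ 0.4967 -0.1292  0.2893] 0.28 0.292 ((497.6278381347656, -130.09844970703125), (13.039602279663086, 41.321685791015625), 72.24475860595703)
red [405 174  11   7  26] [ 0.4457 -0.2097  0.0787] 0.076 0.082 ((447.4008483886719, -209.93621826171875), (10.304725646972656, 44.245906829833984), 76.124267578125)
red [342 177  10   8  19] [ 0.6038 -0.0603  0.0782] 0.073 0.081 ((606.4782104492188, -62.53731918334961), (9.967826843261719, 42.54420852661133), 73.62207794189453)
red [369 193  11   7  17] [ 0.4869 -0.0346  0.0787] 0.074 0.081 ((487.83892822265625, -37.743099212646484), (12.616424560546875, 39.880435943603516), 78.81502532958984)
```

View pics/w5.png

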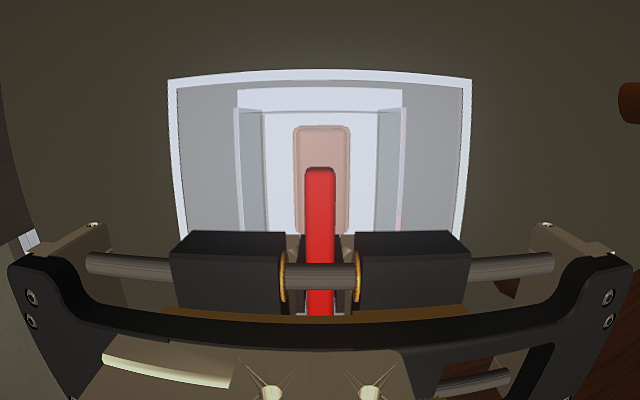

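The wrist picture shows the cover held level by its bar at column 320. The cake shows through it, centred near column 322, so the alignment is good. Now I'll lower it.

Request:
apply_moves --pt "1 0.002 0.001 -0.03 0 0 0" --pt "1 0 0 -0.05 0 0 0" --pt "1 0 0 -0.05 0 0 0" --pt "1 0 0 -0.04 0 0 0" --pt "1 0 0 -0.03 0 0 0" --pt "1 0 0 -0.02 0 0 0" --pt "1 0 0 0 0 0 0" --pt "1 0 0 0 0 0 0"

```text
t: 8.15
position: [0.5261, -0.1396, 0.1551]
eef_rot: [0.122, 0.993, -0.0, 0.0]
contact_force: [1.2, 0.2, -3.3]
grip_width: 0.0138
finger_force: 35.0
```

```bash
python3 - <<'E'
from h import *
pr();a,d,P=wlook('w6')
b,_=ctrl.snapshot('top');s,_=ctrl.snapshot('side')
cv2.imwrite('pics/c6.png',np.vstack([a[60:260,140:500,::-1],cv2.resize(s[130:230,300:480,::-1],(360,200),interpolation=3)]))
E
```

```text
t 8.15 p [ 0.5261 -0.1396  0.1551] yawY 76.0 z [ 0. -0. -1.] y [ 0.242  0.97  -0.   ] j [ 0.1   0.2  -0.38  0.   -0.99 -1.92] F [ 1.2  0.2 -3.3] w 0.0138 35.0
```

View pics/c6.png

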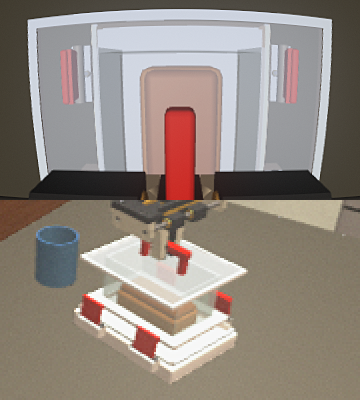

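The cover is symmetric between the two far clips (crop columns 62 and 298, with the bar at 180), so it is aligned. I'll lower it slowly.

Request:
apply_moves --pt "1 -0.001 0 -0.01 0 0 0" --pt "1 0 0 -0.01 0 0 0" --pt "1 0 0 -0.006 0 0 0" --pt "1 0 0 -0.006 0 0 0" --pt "1 0 0 -0.004 0 0 0" --pt "1 0 0 -0.002 0 0 0" --pt "1 0 0 0 0 0 0" --pt "1 0 0 0 0 0 0"

```text
t: 9.1
position: [0.5252, -0.1398, 0.1357]
eef_rot: [0.122, 0.993, 0.0, 0.0]
contact_force: [0.0, 0.3, -3.7]
grip_width: 0.0135
finger_force: 35.0
```

Request:
apply_moves --pt "1 0 0 -0.002 0 0 0" --pt "1 0 0 -0.002 0 0 0" --pt "1 0 0 0 0 0 0" --pt "1 0 0 0 0 0 0"

```text
t: 9.5
position: [0.5252, -0.1398, 0.1339]
eef_rot: [0.122, 0.993, -0.0, 0.0]
contact_force: [-2.1, 1.4, 0.8]
grip_width: 0.0136
finger_force: 35.0
```

Request:
apply_moves --pt "0.5 0 0 0 0 0 0" --pt "0.5 0 0 0 0 0 0" --pt "0.5 0 0 0 0 0 0" --pt "0.5 0 0 0 0 0 0" --pt "0.5 0 0 0 0 0 0" --pt "0.5 0 0 0 0 0 0"

```text
t: 10.1
position: [0.5252, -0.1398, 0.1336]
eef_rot: [0.122, 0.993, 0.0, 0.0]
contact_force: [-0.2, -0.5, 0.2]
grip_width: 0.0433
finger_force: 0.0
```

```bash
python3 - <<'E'
from h import *
pr();a,d,P=wlook('w7');reds(a,P,d,60)
for z in (.12,):
    m=(abs(P[...,2]-z)<.006)&(hsv(a)[...,1]<60)&(hsv(a)[...,2]>150)
    print('plate z',m.sum(),rect(P[m]))
    # plane tilt
    q=P[m];A=np.c_[q[:,:2]-[.525,-.14],np.ones(len(q))];print(np.linalg.lstsq(A,q[:,2],rcond=None)[0])
s,_=ctrl.snapshot('side')
cv2.imwrite('pics/c7.png',np.vstack([a[60:260,140:500,::-1],cv2.resize(s[130:230,300:480,::-1],(360,200),interpolation=3)]))
E
```

```text
t 10.1 p [ 0.5252 -0.1398  0.1336] yawY 75.96 z [ 0. -0. -1.] y [0.243 0.97  0.   ] j [ 0.1   0.22 -0.41  0.   -0.94 -1.92] F [-0.2 -0.5  0.2] w 0.0433 0.0
red [ 305  171   30   92 2627] [ 0.4973 -0.133   0.1607] 0.157 0.163 ((498.8614501953125, -133.43972778320312), (13.14768123626709, 44.78998947143555), 76.00435638427734)
red [307 290  26  26 650] [ 0.5414 -0.144   0.1613] 0.158 0.227 ((526.2318725585938, -140.6014862060547), (13.013079643249512, 50.87519454956055), 77.01812744140625)
plate z 41740 ((503.7490234375, -134.6734619140625), (180.84494018554688, 155.56784057617188), 76.03487396240234)
[-0.00302899 -0.00060316  0.11999751]
```

View pics/c7.png

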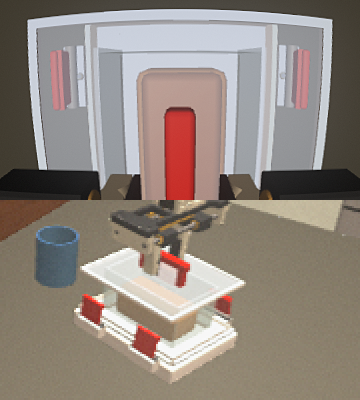

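The cover sits level with its plate at z = 0.120, and all four clips are upright. Next I rise, close the fingers and turn 90° so the tool's thin side lies in the lean plane.

Request:
apply_moves --pt "0.5 0 0 0.03 0 0 0" --pt "0.5 0 0 0.06 0 0 0" --pt "1 0 0 0.09 0 0 0.09" --pt "1 0 0 0.09 0 0 0.09" --pt "1 0 0 0 0 0 0.095" --pt "1 0.03 0.05 0 0 0 0.095" --pt "1 0.03 0.05 0 0 0 0.095" --pt "1 0.03 0.05 0 0 0 0.095" --pt "1 0.03 0.05 0 0 0 0.095" --pt "1 0 0.05 0 0 0 0.095"

```text
t: 11.2
position: [0.5863, -0.0137, 0.2679]
eef_rot: [-0.452, 0.892, -0.0, -0.0]
contact_force: [0.4, 0.4, -0.1]
grip_width: 0.0001
finger_force: 0.0
```

Request:
apply_moves --pt "1 0 0.05 0 0 0 0.095" --pt "1 0 0 0 0 0 0.095" --pt "1 0 0 0 0 0 0.06" --pt "1 0 0 0 -0.09 0.022 0" --pt "1 0 0 0 -0.09 0.022 0" --pt "1 0 0 0 -0.09 0.022 0" --pt "1 0 0 0 -0.09 0.022 0" --pt "1 0 0 0 -0.09 0.022 0" --pt "1 0 0 0 -0.09 0.022 0" --pt "1 0 0 0 0 0 0"

```text
t: 12.2
position: [0.5847, 0.0116, 0.2644]
eef_rot: [-0.558, 0.711, -0.264, -0.337]
contact_force: [0.2, -0.8, -1.9]
grip_width: 0.0003
finger_force: 0.0
```

```bash
cat >> h.py <<'E'
T0=np.array([.5253,-.1400,0]);YW=np.radians(-14.0);RT=R.from_euler('z',YW).as_matrix()
def tr():
    s,M=pr();p=RT.T@(s['position']-T0);Mt=RT.T@M
    print('tray mm',(p*1000).round(1),'toolz',Mt[:,2].round(3),'tooly',Mt[:,1].round(3),'lean',np.degrees(np.arctan2(-Mt[1,2],-Mt[2,2])).round(1))
    return p,Mt
def tgt(x,y,z,lean,flip=1):
    """share deltas to tray pose, mm; lean deg (+ for +y side); tooly = -x*flip"""
    s=ctrl.state();M=R.from_quat(s['eef_rot'])
    D=RT@np.array([x,y,z])/1000+T0-s['position']
    y0=np.array([-flip,0,0]);z0=np.array([0,0,-1.]);x0=np.cross(y0,z0)
    G=R.from_matrix(RT)*R.from_euler('x',-lean,degrees=True)*R.from_matrix(np.c_[x0,y0,z0])
    print('to',(x,y,z,lean),'shift',(D/.5).round(4),'turn',(((G*M.inv()).as_rotvec(degrees=True))/90).round(4))
def path(sgn,xs,rc=29,th=50,al=(0,.2,.4,.6,.8,1.0,1.2,1.4)):
    t=np.radians(th);n=np.array([-np.cos(t),np.sin(t)]);Q=[]
    for a in al:
        e=np.array([-np.sin(a),np.cos(a)]);N=np.array([np.cos(a),np.sin(a)])
        Q.append(np.array([92,43])+rc*e+N*(3+9.5*abs(n@N)))
    Q=np.array(Q);print('tcp yz',Q.round(1).tolist())
    W=np.c_[np.full(len(Q),xs),sgn*Q[:,0],Q[:,1]]@RT.T/1000
    print('row shares',(np.diff(W,axis=0)/.5).round(4).tolist());return Q
E
python3 - <<'E'
from h import *
tr();tgt(60,150,150,50);tgt(60,112,64,50);path(1,60)
E
```

```text
t 12.2 p [0.5847 0.0116 0.2644] yawY 166.24 z [-0.185 -0.751 -0.634] y [-0.971  0.238  0.002] j [ 0.66  0.49 -0.2   0.5  -1.63 -1.07] F [ 0.2 -0.8 -1.9] w 0.0003 0.0
tray mm [ 20.9 161.5 264.4] toolz [ 0.002 -0.774 -0.634] tooly [-1.    -0.004  0.002] lean 50.7
to (60, 150, 150, 50) shift [ 0.0703 -0.0412 -0.2288] turn [ 0.0071 -0.0031 -0.0027]
to (60, 112, 64, 50) shift [ 0.0519 -0.1149 -0.4008] turn [ 0.0071 -0.0031 -0.0027]
tcp yz [[101.1, 72.0], [93.6, 72.9], [86.0, 72.0], [78.9, 69.2], [74.0, 66.0], [70.7, 63.6], [67.7, 60.6], [65.0, 56.9]]
row shares [[-0.0036, -0.0145, 0.0018], [-0.0037, -0.0147, -0.0019], [-0.0035, -0.0139, -0.0056], [-0.0024, -0.0095, -0.0062], [-0.0016, -0.0062, -0.005], [-0.0015, -0.0059, -0.006], [-0.0013, -0.0053, -0.0073]]
```

Request:
apply_moves --pt "1 0.024 -0.014 -0.076 0.007 -0.003 -0.003" --pt "1 0.023 -0.014 -0.076 0 0 0" --pt "1 0.023 -0.014 -0.076 0 0 0" --pt "1 -0.006 -0.023 -0.052 0 0 0" --pt "1 -0.006 -0.023 -0.052 0 0 0" --pt "1 -0.006 -0.022 -0.052 0 0 0" --pt "1 0 0 0 0 0 0" --pt "1 0 0 0 0 0 0"

```text
t: 13.0
position: [0.6116, -0.0448, 0.0774]
eef_rot: [-0.557, 0.718, -0.258, -0.328]
contact_force: [0.3, -0.0, 0.1]
grip_width: 0.0007
finger_force: 0.0
```

```bash
python3 - <<'E'
from h import *
tr();tgt(60,101,72,50)
s,_=ctrl.snapshot('side');a,d,P=wlook('w8');reds(a,P,d,40)
cv2.imwrite('pics/c8.png',np.vstack([a[:,:,::-1][60:360:1,100:540],cv2.resize(s[120:230,300:476,::-1],(440,275),interpolation=3)]))
E
```

```text
t 13.0 p [ 0.6116 -0.0448  0.0774] yawY 165.77 z [-0.182 -0.736 -0.652] y [-0.969  0.246 -0.006] j [ 0.55  0.67 -0.37  0.59 -1.28 -1.2 ] F [ 0.3 -0.   0.1] w 0.0007 0.0
tray mm [ 60.8 113.2  77.4] toolz [ 0.001 -0.758 -0.652] tooly [-1.     0.004 -0.006] lean 49.3
to (60, 101, 72, 50) shift [-0.0074 -0.0233 -0.0107] turn [-0.0064  0.0057  0.0025]
red [ 336   15  149   24 1385] [ 0.5264 -0.1431  0.1583] 0.0 0.162 ((367.5714111328125, -304.08197021484375), (463.5887145996094, 247.95462036132812), 65.2975082397461)
red [470 206  55  11 481] [ 0.4899 -0.0382  0.0789] 0.002 0.082 ((449.2125244140625, -45.71550369262695), (123.56135559082031, 23.7224063873291), 10.487668991088867)
red [285 213  73  12 806] [ 0.6064 -0.0638  0.0794] 0.076 0.081 ((606.0409545898438, -64.58506774902344), (9.828702926635742, 43.133522033691406), 76.62467193603516)
```

View pics/c8.png

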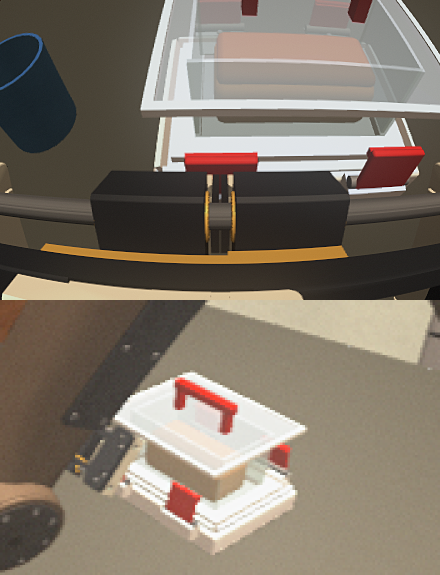

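The fingers are centred on clip a (column 221 in the crop). I'll push it along its arc.

Request:
apply_moves --pt "1 -0.007 -0.023 -0.011 -0.006 0.006 0.002" --pt "1 -0.0036 -0.0145 0.001 0 0 0" --pt "1 -0.0037 -0.0147 -0.002 0 0 0" --pt "1 -0.0035 -0.0139 -0.0056 0 0 0" --pt "1 -0.0024 -0.0095 -0.0062 0 0 0" --pt "1 -0.0016 -0.0062 -0.005 0 0 0" --pt "1 -0.0015 -0.0059 -0.006 0 0 0" --pt "1 0 0 0 0 0 0"

```text
t: 13.9
position: [0.5984, -0.0898, 0.0589]
eef_rot: [-0.558, 0.714, -0.259, -0.334]
contact_force: [0.9, 0.6, 0.0]
grip_width: 0.0004
finger_force: 0.0
```

```bash
python3 - <<'E'
from h import *
tr();tgt(60,65,57,50)
E
```

```text
t 13.9 p [ 0.5984 -0.0898  0.0589] yawY 165.9 z [-0.188 -0.743 -0.642] y [-0.97   0.244  0.002] j [ 0.5   0.67 -0.45  0.64 -1.21 -1.22] F [0.9 0.6 0. ] w 0.0004 0.0
tray mm [58.8 66.4 58.9] toolz [-0.003 -0.767 -0.642] tooly [-1.     0.002  0.002] lean 50.1
to (60, 65, 57, 50) shift [ 0.0017 -0.0034 -0.0037] turn [ 0.0004 -0.0016  0.0011]
```

Request:
apply_moves --pt "1 0.001 -0.0034 -0.005 0 0 0" --pt "1 0 0 -0.004 0 0 0" --pt "1 0 0 0 0 0 0"

```text
t: 14.2
position: [0.5999, -0.0907, 0.0557]
eef_rot: [-0.558, 0.714, -0.261, -0.334]
contact_force: [-1.6, 1.6, 7.3]
grip_width: 0.0002
finger_force: 3.5
```

Request:
apply_moves --pt "1 0.01 0.04 0.034 0 0 0" --pt "1 0.018 0.075 0.062 0 0 0" --pt "1 0.018 0.075 0.062 0 0 0" --pt "1 0 0 0.08 0 0 0" --pt "1 0 0 0 0 0 0"

```text
t: 14.7
position: [0.6254, 0.0071, 0.1781]
eef_rot: [-0.559, 0.715, -0.261, -0.33]
contact_force: [0.8, -0.8, 0.5]
grip_width: 0.0005
finger_force: 0.0
```

```bash
cat >> h.py <<'E'
def chk():
    for cam in('side','top'):
        a,d=ctrl.snapshot(cam);P=cloud(d,cam);r=red(a)&(d>0)
        Q=(P-T0)@RT;print(cam,end=' ')
        for nm,x,y in(('a',60,1),('b',60,-1),('c',-60,-1),('d',-60,1)):
            m=r&(abs(Q[...,0]*1000-x)<28)&(Q[...,1]*y>.045)&(Q[...,1]*y<.11)&(Q[...,2]>.03)&(Q[...,2]<.1)
            print(nm,m.sum(),'z',np.median(Q[m][:,2]).round(4) if m.any() else '','y',np.median(Q[m][:,1]).round(3) if m.any() else '',end=' | ')
        print()
E
python3 - <<'E'
from h import *
tr();chk();a,d,P=wlook('w9');reds(a,P,d,40);tgt(0,150,260,0)
E
```

```text
t 14.7 p [0.6254 0.0071 0.1781] yawY 166.12 z [-0.18  -0.742 -0.646] y [-0.971  0.24  -0.005] j [ 0.62  0.61 -0.21  0.53 -1.5  -1.11] F [ 0.8 -0.8  0.5] w 0.0005 0.0
tray mm [ 61.5 166.9 178.1] toolz [ 0.005 -0.763 -0.646] tooly [-1.    -0.002 -0.005] lean 49.7
side a 78 z 0.0496 y 0.082 | b 0 z  y  | c 8 z 0.0782 y -0.087 | d 27 z 0.0775 y 0.094 | 
top a 64 z 0.0508 y 0.089 | b 0 z  y  | c 0 z  y  | d 46 z 0.0799 y 0.093 | 
red [330  91 102  13 867] [ 0.5279 -0.1383  0.1606] 0.119 0.163 ((515.1033935546875, -165.82373046875), (71.06166076660156, 107.36290740966797), 76.61210632324219)
red [299 212  41  32 876] [ 0.6016 -0.0824  0.0519] 0.048 0.185 ((610.2607421875, -48.82054138183594), (100.495361328125, 42.32131576538086), 75.7774429321289)
red [418 218  41   7 230] [ 0.4886 -0.0382  0.0785] 0.033 0.082 ((473.9698486328125, -40.81263732910156), (71.43460845947266, 23.06501579284668), 9.5567045211792)
to (0, 150, 260, 0) shift [-0.1218  0.0022  0.1736] turn [ 5.389e-01 -1.355e-01  1.000e-04]
```

Clip a is shut and level at z ≈ 0.05. Now over to the -y side for clip c, leaning the other way.

Request:
apply_moves --pt "1 0 0 0.09 0 0 0" --pt "1 0 0 0.09 0.09 -0.022 0" --pt "1 -0.02 -0.02 0.04 0.09 -0.022 0" --pt "1 -0.036 -0.05 0 0.09 -0.022 0" --pt "1 -0.036 -0.05 0 0.09 -0.022 0" --pt "1 -0.036 -0.05 0 0.09 -0.022 0" --pt "1 -0.036 -0.05 0 0.09 -0.022 0" --pt "1 -0.036 -0.05 0 0.09 -0.022 0" --pt "1 -0.036 -0.05 0 0.09 -0.022 0" --pt "1 -0.036 -0.05 0 0.09 -0.022 0"

```text
t: 15.85
position: [0.4866, -0.1805, 0.2844]
eef_rot: [-0.602, 0.768, 0.135, 0.171]
contact_force: [0.5, -0.6, -1.0]
grip_width: 0.0004
finger_force: 0.0
```

Request:
apply_moves --pt "1 -0.036 -0.05 0 0.09 -0.022 0" --pt "1 -0.036 -0.05 0 0.09 -0.022 0" --pt "1 -0.03 -0.05 0 0.09 -0.022 0" --pt "1 0 -0.04 0 0 0 0" --pt "1 0 0 0 0 0 0"

```text
t: 16.35
position: [0.4346, -0.2785, 0.2798]
eef_rot: [-0.556, 0.716, 0.265, 0.33]
contact_force: [0.5, 0.9, 0.5]
grip_width: 0.0003
finger_force: 0.0
```

```bash
python3 - <<'E'
from h import *
tr();tgt(-60,-150,150,-50);tgt(-60,-115,72,-50);path(-1,-60)
E
```

```text
t 16.35 p [ 0.4346 -0.2785  0.2798] yawY 165.97 z [ 0.178  0.746 -0.642] y [-0.97   0.242  0.012] j [-0.78  0.4   0.17 -0.74 -1.81  0.52] F [0.5 0.9 0.5] w 0.0003 0.0
tray mm [ -54.5 -156.3  279.8] toolz [-0.007  0.767 -0.642] tooly [-1.     0.     0.012] lean -50.1
to (-60, -150, 150, -50) shift [-0.0076  0.0148 -0.2596] turn [-0.0025 -0.0072  0.0003]
to (-60, -115, 72, -50) shift [ 0.0094  0.0828 -0.4156] turn [-0.0025 -0.0072  0.0003]
tcp yz [[101.1, 72.0], [93.6, 72.9], [86.0, 72.0], [78.9, 69.2], [74.0, 66.0], [70.7, 63.6], [67.7, 60.6], [65.0, 56.9]]
row shares [[0.0036, 0.0145, 0.0018], [0.0037, 0.0147, -0.0019], [0.0035, 0.0139, -0.0056], [0.0024, 0.0095, -0.0062], [0.0016, 0.0062, -0.005], [0.0015, 0.0059, -0.006], [0.0013, 0.0053, -0.0073]]
```

Request:
apply_moves --pt "1 -0.004 0.006 -0.09 -0.003 -0.007 0" --pt "1 -0.004 0.006 -0.09 0 0 0" --pt "1 0 0.003 -0.08 0 0 0" --pt "1 0.006 0.023 -0.052 0 0 0" --pt "1 0.006 0.023 -0.052 0 0 0" --pt "1 0.005 0.022 -0.05 0 0 0" --pt "1 0 0 0 0 0 0" --pt "1 0 0 0 0 0 0"

```text
t: 17.15
position: [0.4406, -0.2328, 0.0767]
eef_rot: [-0.562, 0.712, 0.259, 0.332]
contact_force: [0.6, 0.0, 0.5]
grip_width: 0.0004
finger_force: 0.0
```

```bash
python3 - <<'E'
from h import *
tr();tgt(-60,-101,72,-50);a,d,P=wlook('w10');reds(a,P,d,40)
E
```

```text
t 17.15 p [ 0.4406 -0.2328  0.0767] yawY 166.45 z [ 0.182  0.741 -0.646] y [-0.972  0.234 -0.005] j [-0.72  0.57 -0.07 -0.75 -1.46  0.78] F [0.6 0.  0.5] w 0.0004 0.0
tray mm [ -59.8 -110.6   76.7] toolz [-0.003  0.763 -0.646] tooly [-1.    -0.008 -0.005] lean -49.8
to (-60, -101, 72, -50) shift [ 0.0042  0.0187 -0.0095] turn [ 0.0033  0.0025 -0.005 ]
red [ 120  201   58   56 2817] [ 0.5604 -0.2448  0.0615] -0.001 0.08 ((723.6156005859375, -108.87638854980469), (454.6415710449219, 57.768062591552734), 41.09575653076172)
red [ 284  202   68   33 2059] [ 0.4445 -0.219   0.052 ] 0.041 0.072 ((442.2715759277344, -229.77249145507812), (27.845001220703125, 42.922119140625), 76.5489730834961)
red [497 279  23  10 119] [0.0234 0.577  0.0135] -0.047 0.016 ((-84.2570571899414, 881.55322265625), (72.50395202636719, 855.2074584960938), 20.299718856811523)
```

Request:
apply_moves --pt "1 0.0042 0.0187 -0.0095 0.003 0.0025 -0.005" --pt "1 0.0036 0.0145 0.001 0 0 0" --pt "1 0.0037 0.0147 -0.002 0 0 0" --pt "1 0.0035 0.0139 -0.0056 0 0 0" --pt "1 0.0024 0.0095 -0.0062 0 0 0" --pt "1 0.0016 0.0062 -0.005 0 0 0" --pt "1 0.0015 0.0059 -0.006 0 0 0" --pt "1 0 0 0 0 0 0"

```text
t: 18.0
position: [0.4509, -0.1904, 0.0597]
eef_rot: [-0.558, 0.714, 0.26, 0.334]
contact_force: [-0.2, -0.8, -0.4]
grip_width: 0.0006
finger_force: 0.0
```

```bash
python3 - <<'E'
from h import *
tr();tgt(-60,-65,54,-50)
E
```

```text
t 18.0 p [ 0.4509 -0.1904  0.0597] yawY 165.94 z [ 0.187  0.743 -0.642] y [-0.97   0.243 -0.001] j [-0.67  0.57 -0.13 -0.79 -1.4   0.78] F [-0.2 -0.8 -0.4] w 0.0006 0.0
tray mm [-60.  -66.9  59.7] toolz [ 0.001  0.766 -0.642] tooly [-1.     0.001 -0.001] lean -50.0
to (-60, -65, 54, -50) shift [ 0.0008  0.0037 -0.0113] turn [-0.0003  0.0005  0.0007]
```

Now a short press, then a retreat outward.

Request:
apply_moves --pt "1 0.001 0.0037 -0.006 0 0 0" --pt "1 0 0 -0.005 0 0 0" --pt "1 0 0 0 0 0 0"

```text
t: 18.3
position: [0.4516, -0.1893, 0.0554]
eef_rot: [-0.558, 0.714, 0.26, 0.334]
contact_force: [-0.3, -1.1, 8.7]
grip_width: 0.0003
finger_force: 4.9
```

Request:
apply_moves --pt "1 -0.01 -0.04 0.034 0 0 0" --pt "1 -0.018 -0.075 0.062 0 0 0" --pt "1 0 0 0.06 0 0 0" --pt "1 0 0 0 0 0 0"

```text
t: 18.7
position: [0.4386, -0.2495, 0.1355]
eef_rot: [-0.559, 0.715, 0.256, 0.334]
contact_force: [-0.0, 1.1, 0.6]
grip_width: 0.0004
finger_force: 0.0
```

```bash
python3 - <<'E'
from h import *
tr();chk();a,d,P=wlook('w11');reds(a,P,d,40)
tgt(60,-150,150,-50)
E
```

```text
t 18.7 p [ 0.4386 -0.2495  0.1355] yawY 165.87 z [ 0.191  0.739 -0.646] y [-0.97   0.244 -0.007] j [-0.74  0.51 -0.02 -0.74 -1.56  0.71] F [-0.   1.1  0.6] w 0.0004 0.0
tray mm [ -57.7 -127.2  135.5] toolz [ 0.006  0.764 -0.646] tooly [-1.     0.002 -0.007] lean -49.8
side a 79 z 0.0496 y 0.082 | b 0 z  y  | c 30 z 0.0483 y -0.078 | d 24 z 0.0771 y 0.094 | 
top a 68 z 0.051 y 0.089 | b 0 z  y  | c 0 z  y  | d 49 z 0.0801 y 0.092 | 
red [ 146  147   54   46 2052] [ 0.5594 -0.246   0.0623] 0.04 0.081 ((560.57177734375, -245.69276428222656), (12.940546035766602, 44.35415267944336), 67.44699096679688)
red [ 292  150   57   28 1433] [ 0.4486 -0.2031  0.0494] 0.045 0.051 ((450.0146484375, -196.32568359375), (46.14963150024414, 43.07685470581055), 75.89651489257812)
to (60, -150, 150, -50) shift [ 0.2197 -0.1065  0.0359] turn [0.0002 0.0008 0.001 ]
```

a and c are shut while b and d are open. Next is b.

Request:
apply_moves --pt "1 0 -0.04 0.03 0 0 0" --pt "1 0.05 -0.015 0 0 0 0" --pt "1 0.06 -0.018 0 0 0 0" --pt "1 0.06 -0.018 0 0 0 0" --pt "1 0.05 -0.016 0.006 0 0 0" --pt "1 0 0 0 0 0 0" --pt "1 0.006 0.023 -0.052 0 0 0" --pt "1 0.006 0.023 -0.052 0 0 0" --pt "1 0.005 0.022 -0.048 0 0 0" --pt "1 0 0 0 0 0 0"

```text
t: 19.85
position: [0.554, -0.2632, 0.0702]
eef_rot: [-0.556, 0.714, 0.264, 0.333]
contact_force: [-0.7, -0.6, -0.6]
grip_width: 0.0004
finger_force: 0.0
```

```bash
python3 - <<'E'
from h import *
tr();tgt(60,-101,72,-50)
E
```

```text
t 19.85 p [ 0.554  -0.2632  0.0702] yawY 165.98 z [ 0.182  0.747 -0.64 ] y [-0.97   0.242  0.006] j [-0.66  0.69  0.17 -0.78 -1.52  0.65] F [-0.7 -0.6 -0.6] w 0.0004 0.0
tray mm [  57.7 -112.6   70.2] toolz [-0.004  0.769 -0.64 ] tooly [-1.     0.     0.006] lean -50.2
to (60, -101, 72, -50) shift [0.0101 0.0215 0.0035] turn [-0.0034 -0.0033  0.0002]
```

Request:
apply_moves --pt "1 0.01 0.0215 0.0035 -0.003 -0.003 0" --pt "1 0.0036 0.0145 0.001 0 0 0" --pt "1 0.0037 0.0147 -0.002 0 0 0" --pt "1 0.0035 0.0139 -0.0056 0 0 0" --pt "1 0.0024 0.0095 -0.0062 0 0 0" --pt "1 0.0016 0.0062 -0.005 0 0 0" --pt "1 0.0015 0.0059 -0.006 0 0 0" --pt "1 0 0 0 0 0 0"

```text
t: 20.65
position: [0.5702, -0.223, 0.0668]
eef_rot: [-0.56, 0.713, 0.255, 0.335]
contact_force: [0.8, 0.9, 6.2]
grip_width: 0.0005
finger_force: 2.4
```

```bash
python3 - <<'E'
from h import *
tr();tgt(60,-65,54,-50)
E
```

```text
t 20.65 p [ 0.5702 -0.223   0.0668] yawY 165.97 z [ 0.192  0.739 -0.645] y [-0.97   0.242 -0.011] j [-0.6   0.67  0.12 -0.81 -1.45  0.65] F [0.8 0.9 6.2] w 0.0005 2.42
tray mm [ 63.6 -69.7  66.8] toolz [ 0.007  0.764 -0.645] tooly [-1.     0.001 -0.011] lean -49.8
to (60, -65, 54, -50) shift [-0.0048  0.0108 -0.0256] turn [0.0038 0.0061 0.0003]
```

Request:
apply_moves --pt "1 -0.002 0.004 -0.007 0 0 0" --pt "1 -0.002 0.004 -0.007 0 0 0" --pt "1 0 0.002 -0.006 0 0 0" --pt "1 0 0 -0.003 0 0 0" --pt "1 0 0 0 0 0 0"

```text
t: 21.15
position: [0.5676, -0.2188, 0.0552]
eef_rot: [-0.56, 0.713, 0.256, 0.335]
contact_force: [-0.9, -2.4, 13.4]
grip_width: 0.0
finger_force: 6.9
```

```bash
python3 - <<'E'
from h import *
tr();tgt(60,-65,54,-50)
E
```

```text
t 21.15 p [ 0.5676 -0.2188  0.0552] yawY 166.0 z [ 0.191  0.74  -0.645] y [-0.97   0.242 -0.01 ] j [-0.6   0.68  0.1  -0.81 -1.44  0.66] F [-0.9 -2.4 13.4] w 0.0 6.91
tray mm [ 60.1 -66.2  55.2] toolz [ 0.006  0.764 -0.645] tooly [-1.    0.   -0.01] lean -49.8
to (60, -65, 54, -50) shift [ 0.0004  0.0025 -0.0025] turn [0.0035 0.0056 0.    ]
```

Pressed against the stop with 13 N. I'll retreat and cross back to the +y side for clip d.

Request:
apply_moves --pt "1 -0.01 -0.04 0.034 0 0 0" --pt "1 -0.018 -0.075 0.062 0 0 0" --pt "1 0 0 0.095 0 0 0" --pt "1 0 0 0.095 0 0 0" --pt "1 0 0 0.095 0 0 0" --pt "1 0 0 0 0 0 0"

```text
t: 21.75
position: [0.5546, -0.2782, 0.2509]
eef_rot: [-0.562, 0.714, 0.25, 0.335]
contact_force: [0.3, -0.3, 1.0]
grip_width: 0.0003
finger_force: 0.0
```

```bash
python3 - <<'E'
from h import *
tr();chk();a,d,P=wlook('w12');reds(a,P,d,40);tgt(-60,160,270,50)
E
```

```text
t 21.75 p [ 0.5546 -0.2782  0.2509] yawY 165.95 z [ 0.196  0.734 -0.651] y [-0.97   0.243 -0.019] j [-0.67  0.51  0.31 -0.78 -1.74  0.45] F [ 0.3 -0.3  1. ] w 0.0003 0.0
tray mm [  61.8 -127.   250.9] toolz [ 0.013  0.759 -0.651] tooly [-1.     0.001 -0.019] lean -49.4
side a 78 z 0.0496 y 0.083 | b 0 z  y  | c 28 z 0.0492 y -0.077 | d 27 z 0.0771 y 0.095 | 
top a 68 z 0.0511 y 0.089 | b 0 z  y  | c 0 z  y  | d 49 z 0.0798 y 0.092 | 
red [ 300   59   43   29 1194] [ 0.5654 -0.2296  0.0494] 0.046 0.052 ((565.7228393554688, -228.14434814453125), (39.27931594848633, 42.96942138671875), 75.60870361328125)
red [ 411   64   46   30 1034] [ 0.4502 -0.2014  0.0494] 0.045 0.052 ((449.90008544921875, -199.1977081298828), (40.563941955566406, 43.111698150634766), 75.5819091796875)
red [408 169  10  22  63] [ 0.4842 -0.1358  0.1376] 0.12 0.147 ((485.1258239746094, -135.919677734375), (3.6221213340759277, 9.010954856872559), 77.74165344238281)
red [ 331  191   92   15 1184] [ 0.5242 -0.1395  0.1546] -0.001 0.161 ((566.1618041992188, 33.20426940917969), (373.55975341796875, 97.7349853515625), 76.823974609375)
red [547 212  38  20 349] [-0.0965  0.4674  0.0133] -0.002 0.022 ((-138.9085693359375, 512.8193969726562), (99.0753173828125, 311.3675537109375), 47.699424743652344)
red [518 227  15  15 129] [0.0368 0.5775 0.0145] 0.012 0.017 ((39.033695220947266, 582.500244140625), (48.040138244628906, 189.2652587890625), 19.91414451599121)
to (-60, 160, 270, 50) shift [-0.0944  0.6113  0.0529] turn [-1.0745  0.2724 -0.0037]
```

b and c both read level. Crossing to d.

Request:
apply_moves --pt "1 0 0 0.05 -0.09 0.023 0" --pt "1 -0.008 0.05 0.01 -0.09 0.023 0" --pt "1 -0.008 0.051 0 -0.09 0.023 0" --pt "1 -0.008 0.051 0 -0.09 0.023 0" --pt "1 -0.008 0.051 0 -0.09 0.023 0" --pt "1 -0.008 0.051 0 -0.09 0.023 0" --pt "1 -0.008 0.051 0 -0.09 0.023 0" --pt "1 -0.008 0.051 0 -0.09 0.023 0" --pt "1 -0.008 0.051 0 -0.09 0.023 0" --pt "1 -0.008 0.051 0 -0.09 0.023 0"

```text
t: 22.9
position: [0.5167, -0.0459, 0.2734]
eef_rot: [-0.59, 0.752, -0.181, -0.232]
contact_force: [1.6, -0.3, 0.3]
grip_width: 0.0006
finger_force: 0.0
```

Request:
apply_moves --pt "1 -0.008 0.051 0 -0.09 0.023 0" --pt "1 -0.008 0.051 0 -0.085 0.02 0" --pt "1 -0.008 0.051 0 0 0 0" --pt "1 0 0 0 0 0 0" --pt "1 0 0 0 0 0 0"

```text
t: 23.4
position: [0.5049, 0.0298, 0.2718]
eef_rot: [-0.559, 0.712, -0.26, -0.336]
contact_force: [-0.2, -0.9, 0.7]
grip_width: 0.0002
finger_force: 0.0
```

```bash
python3 - <<'E'
from h import *
tr();tgt(-60,150,150,50)
E
```

```text
t 23.4 p [0.5049 0.0298 0.2718] yawY 166.14 z [-0.188 -0.745 -0.64 ] y [-0.971  0.24   0.005] j [ 0.77  0.39 -0.32  0.42 -1.65 -1.15] F [-0.2 -0.9  0.7] w 0.0002 0.0
tray mm [-60.9 159.9 271.8] toolz [-0.002 -0.768 -0.64 ] tooly [-1.    -0.002  0.005] lean 50.2
to (-60, 150, 150, 50) shift [-0.0031 -0.0196 -0.2437] turn [ 0.0014 -0.0039 -0.0015]
```

Request:
apply_moves --pt "1 -0.002 -0.01 -0.08 0 0 0" --pt "1 -0.001 -0.01 -0.08 0 0 0" --pt "1 0 0 -0.08 0 0 0" --pt "1 -0.006 -0.023 -0.052 0 0 0" --pt "1 -0.006 -0.023 -0.052 0 0 0" --pt "1 -0.005 -0.022 -0.052 0 0 0" --pt "1 0 0 0 0 0 0" --pt "1 0 0 0 0 0 0"

```text
t: 24.2
position: [0.4952, -0.0155, 0.076]
eef_rot: [-0.558, 0.714, -0.259, -0.335]
contact_force: [-0.3, 0.6, 0.6]
grip_width: 0.0005
finger_force: 0.0
```

```bash
python3 - <<'E'
from h import *
tr();tgt(-60,101,72,50)
E
```

```text
t 24.2 p [ 0.4952 -0.0155  0.076 ] yawY 165.98 z [-0.188 -0.744 -0.642] y [-0.97   0.242  0.003] j [ 0.71  0.58 -0.56  0.48 -1.24 -1.31] F [-0.3  0.6  0.6] w 0.0005 0.0
tray mm [-59.3 113.5  76. ] toolz [-0.002 -0.767 -0.642] tooly [-1.     0.     0.003] lean 50.1
to (-60, 101, 72, 50) shift [-0.0074 -0.024  -0.0079] turn [ 0.0004 -0.0024  0.0002]
```

Request:
apply_moves --pt "1 -0.0074 -0.024 -0.008 0 0 0" --pt "1 -0.0036 -0.0145 0.001 0 0 0" --pt "1 -0.0037 -0.0147 -0.002 0 0 0" --pt "1 -0.0035 -0.0139 -0.0056 0 0 0" --pt "1 -0.0024 -0.0095 -0.0062 0 0 0" --pt "1 -0.0016 -0.0062 -0.005 0 0 0" --pt "1 -0.0015 -0.0059 -0.006 0 0 0" --pt "1 0 0 0 0 0 0"

```text
t: 25.0
position: [0.4824, -0.06, 0.0594]
eef_rot: [-0.558, 0.713, -0.259, -0.335]
contact_force: [0.3, 0.1, -0.5]
grip_width: 0.0002
finger_force: 0.0
```

```bash
python3 - <<'E'
from h import *
tr();tgt(-60,65,54,50)
E
```

```text
t 25.0 p [ 0.4824 -0.06    0.0594] yawY 165.98 z [-0.188 -0.744 -0.641] y [-0.97   0.242  0.004] j [ 0.66  0.57 -0.66  0.54 -1.16 -1.34] F [ 0.3  0.1 -0.5] w 0.0002 0.0
tray mm [-61.   67.2  59.4] toolz [-0.003 -0.767 -0.641] tooly [-1.     0.     0.004] lean 50.1
to (-60, 65, 54, 50) shift [ 0.0009 -0.0048 -0.0108] turn [ 0.0006 -0.0028  0.0002]
```

Request:
apply_moves --pt "1 0.001 -0.004 -0.006 0 0 0" --pt "1 0 0 -0.005 0 0 0" --pt "1 0 0 0 0 0 0"

```text
t: 25.3
position: [0.4838, -0.0614, 0.0553]
eef_rot: [-0.558, 0.713, -0.261, -0.335]
contact_force: [-2.3, 4.0, 12.7]
grip_width: 0.0003
finger_force: 6.2
```

Request:
apply_moves --pt "1 0.01 0.04 0.034 0 0 0" --pt "1 0.018 0.075 0.062 0 0 0" --pt "1 0 0 0.095 0 0 0" --pt "1 0 0 0.095 0 0 0" --pt "1 0 0 0.095 0 0 0" --pt "1 0 0 0 0 0 0" --pt "1 0 0 0 0 0 0"

```text
t: 26.0
position: [0.4979, -0.0034, 0.245]
eef_rot: [-0.559, 0.714, -0.259, -0.333]
contact_force: [0.3, 0.2, -0.9]
grip_width: 0.0006
finger_force: 0.0
```

```bash
python3 - <<'E'
from h import *
tr();chk();a,d,P=wlook('w13');reds(a,P,d,40)
s,_=ctrl.snapshot('side')
cv2.imwrite('pics/c13.png',np.vstack([a[0:300,100:540,::-1],cv2.resize(s[120:230,300:476,::-1],(440,275),interpolation=3)]))
E
```

```text
t 26.0 p [ 0.4979 -0.0034  0.245 ] yawY 166.03 z [-0.186 -0.742 -0.644] y [-0.97   0.241  0.002] j [ 0.73  0.38 -0.41  0.44 -1.56 -1.16] F [ 0.3  0.2 -0.9] w 0.0006 0.0
tray mm [-59.7 125.9 245. ] toolz [-0.001 -0.765 -0.644] tooly [-1.    -0.     0.002] lean 49.9
side a 26 z 0.0497 y 0.077 | b 0 z  y  | c 30 z 0.049 y -0.078 | d 93 z 0.0492 y 0.081 | 
top a 68 z 0.0507 y 0.089 | b 0 z  y  | c 0 z  y  | d 35 z 0.0505 y 0.086 | 
red [215 169  94  12 940] [ 0.5245 -0.1381  0.1609] 0.158 0.163 ((525.3755493164062, -139.50624084472656), (14.146958351135254, 97.9709243774414), 76.23435974121094)
```

View pics/c13.png

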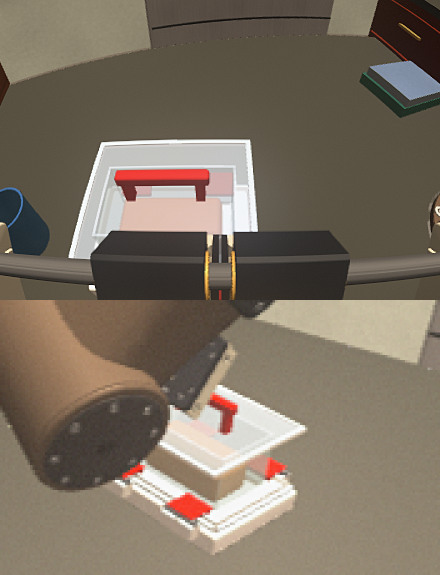

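The picture shows clips a, d and c lying flat over the flange. Clip b measured level earlier, and the cover is still centred with its bar at (0.5254, -0.1395).

```bash
python3 -c "
from cell import ctrl
print(ctrl.sign_off())"
```

```text
the job is handed in; nothing more can be done
None
```

The cover was lowered gently onto the tray, sits flat and centred, and was let go; clips a and c were shut first, then b and d, and the job is handed in at about 26 s (no verdict was returned).

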